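# Fasten the toolbox hasp and hold the box up by its handle

### The job

The lid of the small grey steel toolbox is down but its front hasp is still open: swing the hasp down until it snaps home over the lug, so that the lid cannot come open when the box is lifted. Then lift the box by its top handle about 10 cm straight up off the bench, keeping it level, and finish while still holding it there, steady and level, for me to take from you. Leave the other things on the bench where they are.

Things in the scene. Friction and masses are not known exactly. Their poses are not given: they have to be found in the camera images.
- toolbox: grey sheet-steel toolbox, 0.8 kg, loose (slides if pushed with over about 4 N): base 150 (x) x 260 (y) x 85 mm; with lid 156 x 266 mm, lid top 120 mm up. Origin: centre of the underside. z up; x from the front (hasp side, towards the robot) to the rear. The lid is hinged at the rear and carries the handle: lifted with the hasp open, the base hangs open.
- handle: carrying handle on the lid: origin in the middle of the black grip, which is 18 mm thick (x) x 100 mm long (y) x 22 mm high (z), above the middle of the box, 168 mm over the box's underside; 37 mm of free height between grip and lid top. Axes as the toolbox when the lid is shut.
- lid (a joint): lid hinge, rad: 0 = shut, grows as the lid opens. Hung by the handle with the hasp closed, it reads about 0.01 (play of the lug in the hasp's window).
- hasp (a joint): hinge of the hasp, rad: 0 = closed, hanging straight down along the box front with the base's lug in its window; grows as it swings forward and up (1.57 = sticking out level). It stays where it is left (light friction, under 1 N at its end). In the last 0.2 rad its lower edge rides over a spring clip (about 2 N), then it snaps in and has about 0.04 rad of play.
- hasp_hinge (a point): axis of the hasp hinge, in the middle of the hasp's width, on the lid front: 7 mm before the base's front (82 mm before the box's middle), 100 mm above the box's underside. The hinge line runs along the toolbox y.
- hasp_tip (a point): middle of the hasp's free end. The hasp is a steel plate 36 mm wide, 3 mm thick, 50 mm long from hinge axis to free end; its 16 mm wide window lies 26 to 38 mm from the axis. Closed, the lug's end is flush with the plate's outer face (1.5 mm before the axis), so fingertips may press on plate and window; the spring clip stands out 9 mm before the axis, lower than 48 mm under it: press above it.
- flush_cutters: bystander: flush cutters with blue and black grips, 170 x 55 x 14 mm, lying on the bench to the right of the toolbox; origin: middle of the underside.
- driver: bystander: small screwdriver with a red handle, 178 mm long, lying to the left of the toolbox; origin: middle of the underside.
- bottle: bystander: white dropper bottle, 55 mm wide, 122 mm tall, standing behind the toolbox; origin: middle of the underside.
- brush: bystander: wooden brush, 140 mm long, lying behind the toolbox; origin: middle of the underside.

How it is judged:
On the way, in this order (a step that is already met when the one before it is completed fails the run):
1. the hasp is snapped home over the lug (within 0.12 rad of closed), the lid shut, the box still standing on the bench (value of joint hasp below 0.12 rad and value of joint lid below 0.04 rad and height (world z) of toolbox below 0.01 m), for 0.2 s.
2. the box is lifted by its handle, at least 6 cm clear of the bench (height (world z) of toolbox above 0.06 m and contact force between handle and the fingers above 2 N), for 0.2 s.
At the end, for the whole second after the job is handed in: The toolbox hangs still and level (7 degrees) by its handle from the fingers alone, 6 to 16 cm above the bench, hasp home (0.12 rad), lid shut (0.04 rad), not resting on a bystander (0.3 N) nor leaning on the rest of the arm (2 N) (all of step 2 and height (world z) of toolbox below 0.16 m and angle between toolbox's own z axis and vertical below 0.12 rad and linear speed of toolbox below 0.03 m/s and angular speed of toolbox below 0.2 rad/s and value of joint hasp below 0.12 rad and value of joint lid below 0.04 rad and contact force between toolbox and the arm below 2 N and contact force between toolbox and flush_cutters below 0.3 N and contact force between toolbox and driver below 0.3 N and contact force between toolbox and bottle below 0.3 N and contact force between toolbox and brush below 0.3 N); the arm keeps its last pose, push and grip.
It fails at once if the box is tipped by more than 0.3 rad (17 degrees) (angle between toolbox's own z axis and vertical above 0.3 rad).
It fails at once if the flush cutters, screwdriver, bottle or brush is moved by more than 3 cm (distance of any of flush_cutters, driver, bottle, brush from where it was at the start of the episode above 0.03 m).
It also fails if it takes over 45 s, if anything falls off the work surface, if the arm or the gripper's body presses on something with over 40 N, if the wrist force passes 120 N, or if a joint passes its speed limit or range.

### The arm

A 7-joint arm with a two-finger parallel gripper is mounted at the origin on a cart in front of the work surface, level with it; the furniture and walls round the work are solid. World frame = base frame: x ahead of the robot, y to its left, z up, the work surface at z = 0. Lengths are in m, angles in rad, forces in N, time in s.
With the tool pointing down it reaches from about 0.4 to 0.85 m from the base axis. Payload 4.5 kg.
Tool frame: the origin (TCP) lies midway between the tips of the shut fingers; the grasp point (between the pads) lies 19 mm behind it; z points along the fingers, y is the direction in which the jaws open and shut (so a half turn about z gives the same grasp; the last joint's range is limited). The gripper opens to 85 mm and grips with 20 to 120 N. Pads are 22 mm wide; open, the fingers measure 114 mm over their backs; the gripper's body (76 mm by 85 mm) begins 54 mm behind the grasp point. The pads swing forward as they close: fully open they stand 13 mm farther back than shut.
Start: joints at [1.273, 0.689, -0.195, 1.565, 0.157, 0.902, -0.215], TCP at [0.204, -0.591, 0.231] pointing down, gripper open.
Joint ranges: [-3.01, 3.01], [-0.46, 2.08], [-1.47, 1.51], [0.13, 2.56], [-1, 4.14], [0.04, 2.09], [-2.66, 2.66]. Speed limits (rad/s): [2.57, 2.57, 3.14, 3.14, 3.14, 3.14, 3.14].

### API

Orientations are given as a unit quaternion [w, x, y, z].
In Python, from bench import ctrl gives the robot as it stands.
- The arm moves only by the tool jog_arm, never from a script. Its argument "motion" is a list that holds one entry, the list of rows, each a list of 5 numbers: the shift along the world's x, y, z in cm, then the turn about the world's z in rad, then the closure, from 0 (fully open) to 1 (shut). A call has 1 to 8 rows; each row shifts and turns the commanded pose from where the row before left it; what a row does not reach is not made up. A row lasts 1/8 s, in which the tool goes at most 62.5 mm and 10.7 degrees, less where a joint would pass 70% of its speed; a pose out of reach is approached as far as the arm can. A call is refused whole if a number of a shift passes 6.25 or a number of a turn 0.188, either way. A call with a gripper value outside its range is refused whole. The fingers move at their own pace and stop on an object; "squeeze" is the grip in N (left out, the last holds). Time passes only in rows, so rows that do not move let the fingers close. It gives the time, the measured TCP pose, the force and the opening at its end, in the units of the state.
- ctrl.get_state(): the state, without advancing time (a new reading comes with each control period).
- ctrl.camera(name): name is "scene" or "top" or "wrist"; returns the picture (384x512x3 uint8, red, green, blue); there is no depth.
- ctrl.get_calibration(name): a dict with "fx", "fy", "cx", "cy" (pixels), "rvec" (rotation vector, rad) and "tvec" (3), from world to camera coordinates, as OpenCV has them. Camera axes: x right, y down, z forward; pixel columns grow to the right and rows downward; lengths in m; the calibration is good to about 2 mm. A picture is of the moment at which its call begins: read the wrist's pose just before it. get_calibration takes no time and is no camera call; for the wrist camera it gives the pose at the moment of the call.
- ctrl.job_done(): hands the job in, once; it reports no verdict.
The state is a dict: "time_s": time; "joint_pos": joint angles; "joint_velocities": joint speeds; "joint_torque": joint torques, N m; "tcp_pos": TCP position; "ee_rot": TCP orientation; "wrist_force": force on the tool from outside, world axes, zero at the start; "ft_torque": the same for the moment, N m; "gripper_width": finger opening in m.
Only numpy, scipy, OpenCV 4.12 (cv2) and the standard library are available. Lean on these libraries where they do the work, as an engineer would, in place of code of your own. Each camera call takes 0.05 s, during which the arm holds its last target. There are 200 camera calls.

## Working session

There is one attempt and no reset: what is moved stays moved. The work goes in short steps, Python scripts to look and compute and a tool call to move; the robot and the scene stay as the last step left them, time stands still between calls to the robot, and variables do not carry over. Pictures are saved under pics/ and viewed, about 8 in all and at most 12, crops included, and the job is handed in when it is done.

Besides the shell and the picture viewer there is one more tool, called after "Call:" as name([rows], argument=value, ...), one row to a line, values as JSON. jog_arm: Moves the arm, as the interface text tells. Its arguments: {"type":"object","properties":{"motion":{"type":"array","items":{"type":"array","items":{"type":"array","items":{"type":"number"}}}},"squeeze":{"type":"number"}},"required":["motion"]}

```bash
mkdir -p pics; cat > h.py <<'E'
from bench import ctrl
import cv2, numpy as np
def cal(n):
    c=ctrl.get_calibration(n); K=np.array([[c['fx'],0,c['cx']],[0,c['fy'],c['cy']],[0,0,1.]])
    return K,np.array(c['rvec'],float),np.array(c['tvec'],float)
def snap(n,f,crop=None,s=1):
    im=cv2.cvtColor(ctrl.camera(n),cv2.COLOR_RGB2BGR)
    cv2.imwrite('pics/raw_'+f,im)
    if crop: x0,y0,x1,y1=crop; im=im[y0:y1,x0:x1]
    cv2.imwrite('pics/'+f,cv2.resize(im,None,fx=s,fy=s,interpolation=cv2.INTER_CUBIC))
def ray(n,uv,z,C=None):
    K,r,t=C or cal(n); R=cv2.Rodrigues(r)[0]; o=-R.T@t
    d=R.T@np.linalg.inv(K)@np.array([*uv,1.]); return o+d*(z-o[2])/d[2]
def proj(n,P,C=None):
    K,r,t=C or cal(n); return cv2.projectPoints(np.array(P,float).reshape(-1,3),r,t,K,None)[0].reshape(-1,2)
E
python3 - <<'E'
from h import *
snap('top','t0.png',s=1.5);snap('scene','s0.png',s=1.5)
for n in('top','scene'):
    K,r,t=cal(n);R=cv2.Rodrigues(r)[0];print(n,K[0,0],(-R.T@t).round(3),R.round(2).tolist())
s=ctrl.get_state();print(s['tcp_pos'],s['ee_rot'],s['gripper_width'],s['time_s'])
E
```

```text
top 448.6356579953867 [0.462 0.066 1.402] [[-0.02, -1.0, -0.02], [-0.99, 0.02, -0.14], [0.14, 0.02, -0.99]]
scene 478.54549366317616 [0.118 0.747 1.343] [[-0.8, -0.6, -0.01], [-0.48, 0.65, -0.59], [0.36, -0.46, -0.81]]
[ 0.20336272 -0.59039348  0.23058811] [-7.82502352e-04  9.86268600e-01  1.65147216e-01 -1.84669375e-04] 0.08519307930981268 0.1
```

View pics/t0.png

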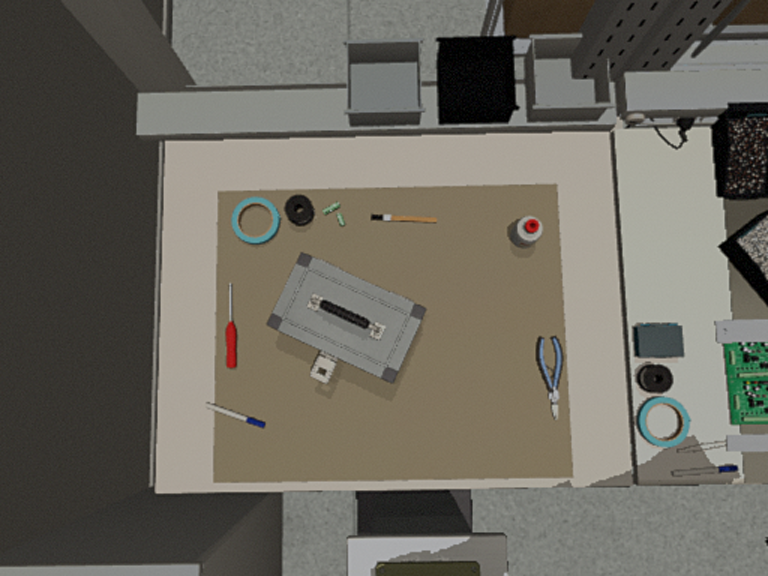

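View pics/s0.png

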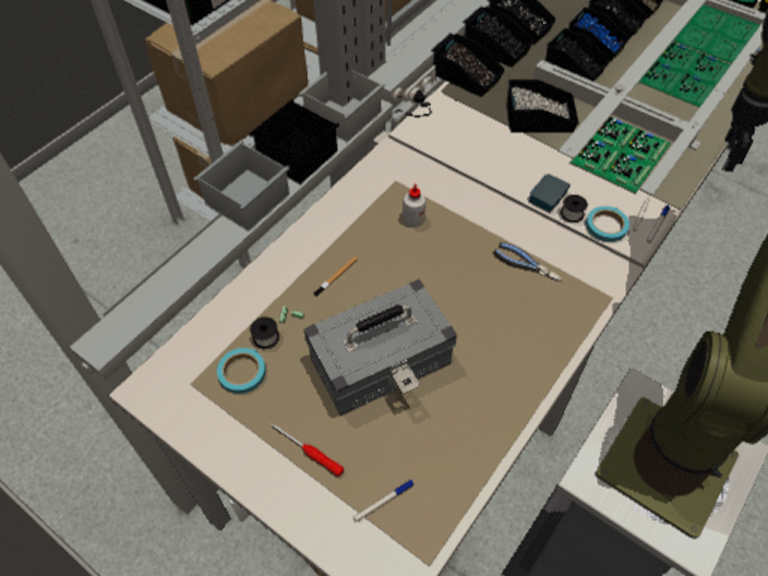

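The top view (1.5x) shows the lid corners at about (305,254), (425,310), (392,382) and (268,324). The handle centre is near (346,315) and the hasp tip near (320,378), sticking out from the front. In the scene view the hasp tip is at about (405,388).

```bash
cat >> h.py <<'E'
def TF(p,P):
    x,y,a=p[:3]; c,s=np.cos(a),np.sin(a); P=np.array(P,float).reshape(-1,3)
    return np.c_[x+c*P[:,0]-s*P[:,1], y+s*P[:,0]+c*P[:,1], P[:,2]]
def hasp(q,r=.05,y=0): return [-.082-r*np.sin(q),y,.1-r*np.cos(q)]
E
python3 - <<'E'
from h import *
from scipy.optimize import least_squares
L=[[.078,.133,.12],[.078,-.133,.12],[-.078,-.133,.12],[-.078,.133,.12],[0,0,.179]]
uv=np.array([[305,254],[425,310],[392,382],[268,324],[346,314]])/1.5
C=cal('top')
f=lambda p:(proj('top',TF(p,L),C)-uv).ravel()
s=least_squares(f,[.5,.1,-.4]);print(s.x.round(4),s.fun.round(1))
for q in(1,1.2,1.4,1.6,1.8,2.0,2.2):
    P=TF(s.x,[hasp(q,y=.018),hasp(q,y=-.018)]);print(q,(proj('top',P,C)*1.5).round(0).tolist(),(proj('scene',P)*1.5).round(0).tolist(),P.mean(0).round(3))
im=cv2.imread('pics/raw_t0.png')[215:265,190:240];a=cv2.resize(im,None,fx=8,fy=8,interpolation=cv2.INTER_CUBIC)
im=cv2.imread('pics/raw_s0.png')[230:280,245:295];b=cv2.resize(im,None,fx=8,fy=8,interpolation=cv2.INTER_CUBIC)
cv2.imwrite('pics/c.png',np.hstack([a,b]))
E
```

```text
[ 0.5796  0.145  -0.4581] [-1.3 -1.6  1.8 -0.2  0.7  1.5 -0.6  0.1 -0.5  0. ]
1 [[313.0, 372.0], [330.0, 380.0]] [[402.0, 396.0], [418.0, 388.0]] [0.468 0.2   0.073]
1.2 [[312.0, 374.0], [328.0, 382.0]] [[403.0, 396.0], [420.0, 388.0]] [0.464 0.202 0.082]
1.4 [[310.0, 376.0], [327.0, 384.0]] [[404.0, 395.0], [420.0, 387.0]] [0.462 0.203 0.092]
1.6 [[310.0, 376.0], [327.0, 384.0]] [[404.0, 393.0], [421.0, 385.0]] [0.461 0.203 0.101]
1.8 [[309.0, 375.0], [326.0, 383.0]] [[404.0, 390.0], [421.0, 382.0]] [0.462 0.203 0.111]
2.0 [[310.0, 374.0], [327.0, 382.0]] [[403.0, 386.0], [420.0, 378.0]] [0.465 0.201 0.121]
2.2 [[310.0, 371.0], [327.0, 379.0]] [[402.0, 382.0], [419.0, 374.0]] [0.47  0.199 0.129]
```

View pics/c.png

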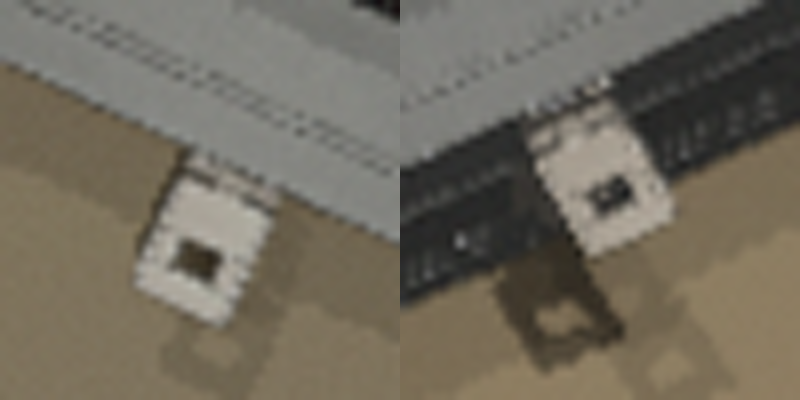

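Call:
jog_arm([
  [[4.5,4,0.3,0.1,1],[4.5,4,0.3,0.1,1],[4.5,4,0.3,0.1,1],[4.5,4,0.3,0.1,1],[4.5,4,0.3,0.1,1],[4.5,4,0.3,0.1,1],[4.5,4,0.3,0.1,1],[4.5,4,0.3,0.08,1]],
], squeeze=30)

```text
time_s: 1.1
tcp_pos: [0.5645, -0.2696, 0.255]
ee_rot: [-0.0, 0.849, 0.529, -0.0]
wrist_force: [0.5, -0.9, 0.3]
gripper_width: -0.0002
```

Call:
jog_arm([
  [[-1.2,5.8,-0.3,0,1],[-1.2,5.8,-0.3,0,1],[-1.2,5.8,-0.3,0,1],[-1.2,5.8,-0.3,0,1],[-1.2,5.8,-0.3,0,1],[-1.2,5.8,-0.3,0,1],[-1.2,5.8,-0.3,0,1],[0,0,0,0,1]],
])

```text
time_s: 2.1
tcp_pos: [0.4778, 0.1415, 0.2343]
ee_rot: [-0.002, 0.846, 0.532, 0.001]
wrist_force: [-0.3, -0.3, -0.6]
gripper_width: 0.0001
```

Call:
jog_arm([
  [[-0.6,3,-3,0,1],[-0.6,3,-4,0,1],[0,0,-3,0,1],[0,0,0,0,1]],
])

```text
time_s: 2.6
tcp_pos: [0.4663, 0.1933, 0.1325]
ee_rot: [0.0, 0.85, 0.528, -0.003]
wrist_force: [0.1, -0.5, -0.1]
gripper_width: -0.0
```

```bash
python3 - <<'E'
from h import *
s=ctrl.get_state();print(s['tcp_pos'],s['ee_rot'])
C=cal('wrist');p=[.5796,.145,-.4581]
P=TF(p,[hasp(1.57,y=.018),hasp(1.57,y=-.018),[-.078,.133,.12],[-.078,-.133,.12],[0,0,.179]])
print(proj('wrist',np.vstack([P,s['tcp_pos']]),C).round(0).tolist())
R=cv2.Rodrigues(C[1])[0];print(-R.T@C[2],R.round(2).tolist())
snap('wrist','w1.png',s=1)
snap('scene','s1.png')
im=cv2.imread('pics/raw_s1.png')[180:300,190:350]
cv2.imwrite('pics/b1.png',np.hstack([cv2.resize(im,(512,384),interpolation=cv2.INTER_CUBIC)[:, :400],cv2.imread('pics/raw_w1.png')[:,:]])[:, :800])
E
```

```text
[0.46632348 0.19329972 0.13251746] [ 3.14992806e-04  8.49519591e-01  5.27549631e-01 -2.78421300e-03]
[[239.0, 179.0], [240.0, 237.0], [365.0, -81.0], [325.0, 415.0], [610.0, 286.0], [255.0, 244.0]]
[0.49698981 0.2566296  0.27634836] [[0.9, -0.44, -0.0], [-0.42, -0.86, 0.28], [-0.13, -0.25, -0.96]]
```

View pics/b1.png

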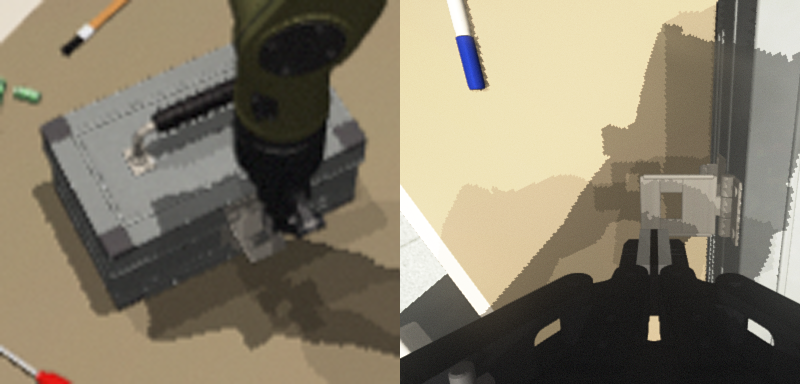

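```bash
python3 - <<'E'
from h import *
s=ctrl.get_state();C=cal('wrist');t=np.array(s['tcp_pos']);u=np.array([np.cos(-.452),np.sin(-.452),0]);v=np.array([-u[1],u[0],0])
for h in(0,.01,.02,.03,.04,.05,.06):
    q=t+v*.011+[0,0,h]; print(h,proj('wrist',[q-u*.0145,q-u*.0075,q+u*.0075,q+u*.0145],C).round(0).tolist())
cv2.imwrite('pics/w1c.png',cv2.resize(cv2.imread('pics/raw_w1.png')[160:330,180:340],None,fx=4,fy=3.5,interpolation=cv2.INTER_CUBIC))
E
```

```text
0 [[225.0, 224.0], [240.0, 224.0], [271.0, 224.0], [285.0, 223.0]]
0.01 [[223.0, 232.0], [239.0, 232.0], [272.0, 232.0], [287.0, 232.0]]
0.02 [[221.0, 242.0], [238.0, 242.0], [273.0, 241.0], [290.0, 241.0]]
0.03 [[219.0, 253.0], [237.0, 253.0], [275.0, 252.0], [292.0, 252.0]]
0.04 [[216.0, 266.0], [235.0, 266.0], [276.0, 265.0], [296.0, 265.0]]
0.05 [[213.0, 281.0], [234.0, 281.0], [279.0, 280.0], [299.0, 280.0]]
0.06 [[209.0, 299.0], [232.0, 299.0], [281.0, 298.0], [304.0, 298.0]]
```

View pics/w1c.png

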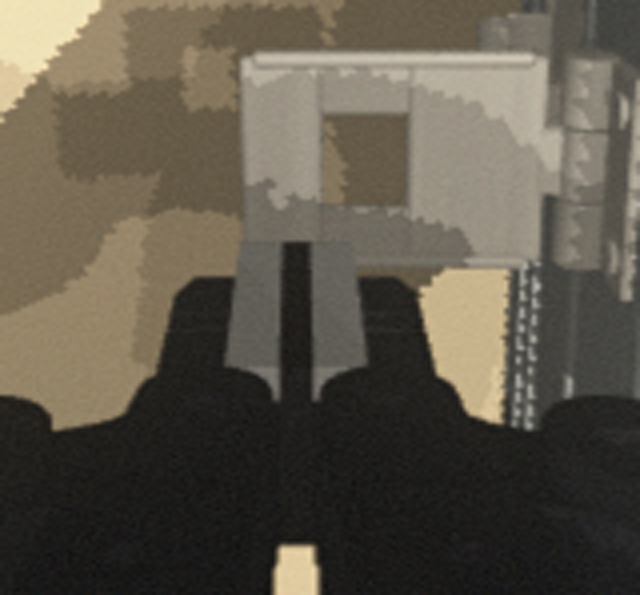

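```bash
python3 -c "
from h import *
s=ctrl.get_state();print(s['joint_pos'],s['tcp_pos'],s['time_s'])"
```

```text
[-0.32453189  0.6983883  -0.25873263  2.00642391  0.36532318  0.48088548
 -1.31212519] [0.46820071 0.19404629 0.13474835] 2.7
```

Call:
jog_arm([
  [[0,0.1,0,0.175,0.74],[0,0.1,0,0.175,0.74],[0,0.1,0,0.175,0.74],[0,0.1,0,0.175,0.74],[0,0.1,0,0.175,0.74],[0,0,0,0.175,0.74],[0,0,0,0.175,0.74],[0,0,0,0.175,0.74]],
])

```text
time_s: 3.7
tcp_pos: [0.4692, 0.1991, 0.136]
ee_rot: [0.002, 0.308, 0.951, 0.0]
wrist_force: [-0.1, -0.8, 0.7]
gripper_width: 0.0223
```

Call:
jog_arm([
  [[0,0,-1,0.171,0.74],[0,0,-1,0,0.74],[0,0,0,0,0.74]],
])

```text
time_s: 4.08
tcp_pos: [0.4679, 0.1992, 0.1144]
ee_rot: [0.0, 0.229, 0.973, -0.0]
wrist_force: [0.1, 0.3, -0.5]
gripper_width: 0.0222
```

```bash
python3 - <<'E'
from h import *
s=ctrl.get_state();t=np.array(s['tcp_pos']);q=s['ee_rot'];p=np.array([.5796,.145,-.4581])
print(t,q,'tooly',2*np.arctan2(q[2],q[1])-np.pi/2,'want',p[2]+np.pi/2,s['gripper_width'],s['joint_pos'][6])
c,sn=np.cos(p[2]),np.sin(p[2]);d=t[:2]-p[:2];print('box frame',c*d[0]+sn*d[1],-sn*d[0]+c*d[1])
C=cal('wrist');snap('wrist','w2.png')
cv2.imwrite('pics/w2.png',cv2.resize(cv2.imread('pics/raw_w2.png'),None,fx=1.5,fy=1.5))
print((1.5*proj('wrist',np.vstack([TF(p,[hasp(1.57,y=.018),hasp(1.57,y=-.018)]),t]),C)).round(0).tolist())
E
```

```text
[0.46793244 0.19921104 0.11438236] [ 2.49249671e-04  2.29269007e-01  9.73362979e-01 -4.15175147e-04] tooly 1.1081430338879947 want 1.1126963267948966 0.022183893325569054 -0.22408526201693002
box frame -0.12412856359068769 -0.0007628187950863077
[[434.0, 331.0], [332.0, 331.0], [381.0, 370.0]]
```

View pics/w2.png

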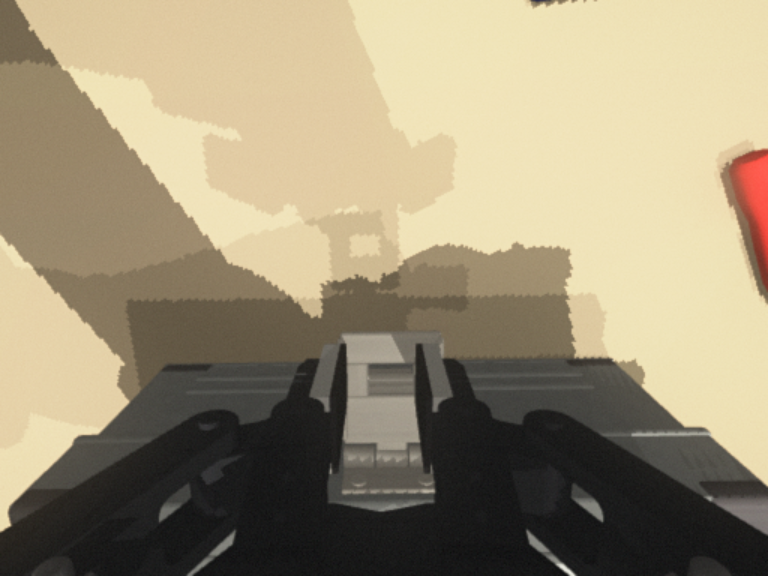

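Call:
jog_arm([
  [[0.11,0.22,-1.4,0,0.74],[0.09,-0.04,-1.6,0,0.74],[0.36,-0.18,-1.3,0,0.74],[0.54,-0.27,-0.9,0,0.74],[0.45,-0.22,-0.3,0,0.74],[0.45,-0.22,-0.2,0,0.74],[0,0,0,0,0.74],[0,0,0,0,0.74]],
])

```text
time_s: 5.12
tcp_pos: [0.4878, 0.1931, 0.0576]
ee_rot: [0.0, 0.227, 0.974, 0.0]
wrist_force: [1.1, -0.2, -0.1]
gripper_width: 0.0223
```

```bash
cat > st.py <<'E'
from h import *
def st():
    s=ctrl.get_state();t=np.array(s['tcp_pos']);p=np.array([.5796,.145,-.4581])
    c,sn=np.cos(p[2]),np.sin(p[2]);d=t[:2]-p[:2];f=s['wrist_force']
    print(s['time_s'],'tcp',t.round(4),'box',round(c*d[0]+sn*d[1],4),round(-sn*d[0]+c*d[1],4),'F box',round(c*f[0]+sn*f[1],2),round(-sn*f[0]+c*f[1],2),round(f[2],2),'w',round(s['gripper_width'],4))
if __name__=='__main__': st()
E
python3 st.py; python3 -c "
from st import *
snap('scene','s3.png',(180,160,360,300),4.4);st()"
```

```text
5.125 tcp [0.4878 0.1931 0.0576] box -0.1036 0.0025 F box 1.05 0.28 -0.07 w 0.0223
5.175 tcp [0.4877 0.1932 0.0577] box -0.1037 0.0026 F box 0.48 -1.29 0.18 w 0.0218
```

View pics/s3.png

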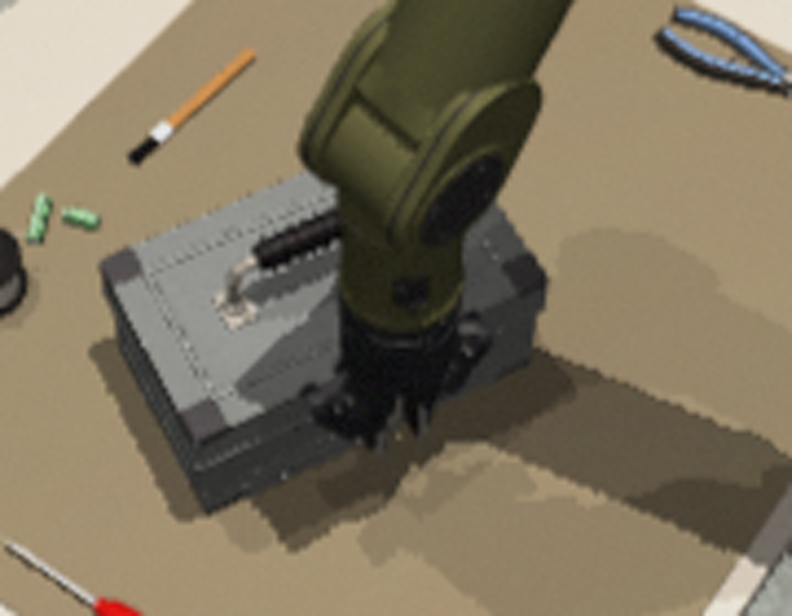

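Call:
jog_arm([
  [[0.27,-0.13,-0.1,0,0.74],[0.27,-0.13,-0.1,0,0.74],[0.18,-0.09,0,0,0.74],[0,0,0,0,0.74]],
])

```text
time_s: 5.68
tcp_pos: [0.4952, 0.189, 0.0552]
ee_rot: [0.0, 0.228, 0.974, -0.0]
wrist_force: [-0.3, 0.2, -0.2]
gripper_width: 0.0221
```

Call:
jog_arm([
  [[0.09,-0.04,0,0,0.74],[0.09,-0.04,0,0,0.74],[0,0,0,0,0.74]],
])

```text
time_s: 6.05
tcp_pos: [0.4962, 0.1886, 0.0552]
ee_rot: [-0.0, 0.227, 0.974, -0.0]
wrist_force: [-1.2, 0.3, -0.4]
gripper_width: 0.0222
```

```bash
python3 st.py
```

```text
6.05 tcp [0.4962 0.1886 0.0552] box -0.0941 0.0022 F box -1.19 -0.21 -0.4 w 0.0222
```

Call:
jog_arm([
  [[0.09,-0.04,0,0,0.74],[0.09,-0.04,0,0,0.74],[0,0,0,0,0.74]],
])

```text
time_s: 6.42
tcp_pos: [0.4968, 0.1886, 0.0552]
ee_rot: [-0.001, 0.227, 0.974, 0.0]
wrist_force: [-5.6, 1.9, 0.8]
gripper_width: 0.0224
```

Call:
jog_arm([
  [[0.09,-0.04,0,0,0.74],[0.09,-0.04,0,0,0.74],[0,0,0,0,0.74]],
])

```text
time_s: 6.8
tcp_pos: [0.4987, 0.1882, 0.0553]
ee_rot: [-0.001, 0.227, 0.974, 0.001]
wrist_force: [-5.2, 2.2, 0.7]
gripper_width: 0.0223
```

Call:
jog_arm([
  [[0.09,-0.04,0,0,0.74],[0.09,-0.04,0,0,0.74],[0,0,0,0,0.74]],
])

```text
time_s: 7.18
tcp_pos: [0.5006, 0.1875, 0.0553]
ee_rot: [-0.001, 0.227, 0.974, 0.001]
wrist_force: [-4.9, 2.8, 0.0]
gripper_width: 0.0223
```

```bash
python3 st.py
```

```text
7.175 tcp [0.5006 0.1875 0.0553] box -0.0897 0.0032 F box -5.62 0.34 0.02 w 0.0223
```

Call:
jog_arm([
  [[-1,0.5,0,0,0.74],[-3,1.5,0,0,0.74],[-3,1.5,4,0,0.74],[0,-3,5,-0.17,0.3],[0,-6,5,-0.17,0],[0,-6,0,-0.17,0],[0,-6,0,-0.17,0],[0,0,0,0,0]],
])

```text
time_s: 8.18
tcp_pos: [0.4312, 0.0173, 0.1852]
ee_rot: [0.001, 0.544, 0.839, -0.002]
wrist_force: [0.1, 0.4, 0.1]
gripper_width: 0.0855
```

```bash
python3 - <<'E'
from st import *
st();snap('scene','s4.png');snap('top','t4.png')
a=cv2.resize(cv2.imread('pics/raw_s4.png')[180:290,195:315],(600,550),interpolation=cv2.INTER_CUBIC)
cv2.imwrite('pics/c4.png',a)
cv2.imwrite('pics/ct4.png',cv2.resize(cv2.imread('pics/raw_t4.png')[150:270,160:300],(700,600),interpolation=cv2.INTER_CUBIC))
E
```

```text
8.175 tcp [0.4312 0.0173 0.1852] box -0.0767 -0.1801 F box -0.1 0.35 0.06 w 0.0855
```

View pics/c4.png

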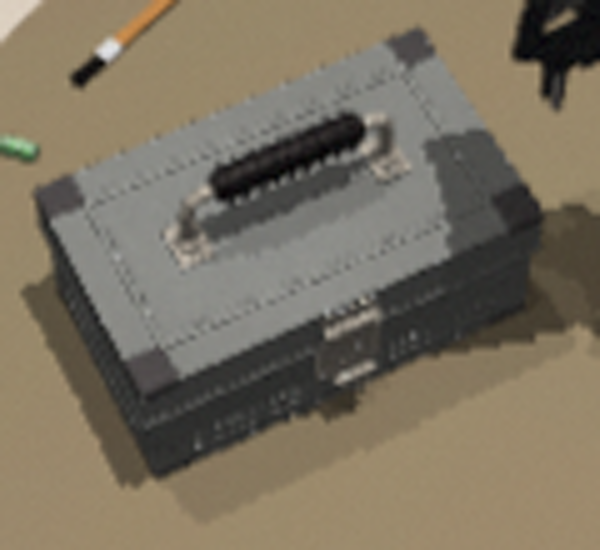

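View pics/ct4.png

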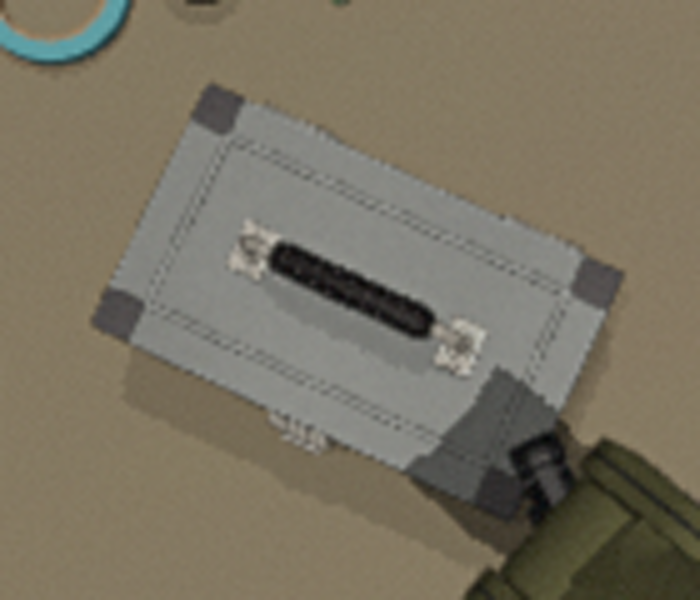

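The hasp hangs flat on the front with the lug in its window, at about (348,350) in the scene crop. The lid corners in the top crop are at (212,84), (623,272) and (93,318), and the grip centre is at about (352,289).

```bash
python3 - <<'E'
from st import *
from scipy.optimize import least_squares
L=[[.078,.133,.12],[.078,-.133,.12],[-.078,-.133,.12],[-.078,.133,.12],[0,0,.179]]
uv=np.array([[212,84],[623,272],[512,516],[93,318],[352,289]])/5+[160,150]
C=cal('top')
s=least_squares(lambda p:(proj('top',TF(p,L),C)-uv).ravel(),[.5,.1,-.4]);print(s.x.round(4),s.fun.round(1))
print('handle by ray',ray('top',uv[4],.179))
print('from ends',ray('top',np.array([352,289])/5+[160,150],.179)); g=ctrl.get_state();q=g['ee_rot'];print(g['tcp_pos'],'tooly',2*np.arctan2(q[2],q[1])-np.pi/2,g['joint_pos'])
E
```

```text
[ 0.5853  0.1444 -0.4546] [-0.3 -0.9  0.7 -0.1 -0.1  0.8 -0.3  0.7  0.  -0.5]
handle by ray [0.58380381 0.14442555 0.179     ]
from ends [0.58380381 0.14442555 0.179     ]
[0.43234738 0.02308925 0.18559181] tooly 0.4311984438441647 [ 0.23069456  0.58265361 -0.60163255  2.15909555  0.61449314  0.57114708
 -0.39393176]
```

Call:
jog_arm([
  [[0,0,3.5,-0.15,0],[2,1.5,3.5,-0.15,0],[3.3,2.6,0,-0.15,0],[3.3,2.6,0,-0.15,0],[3.3,2.7,0,-0.15,0],[3.3,2.7,0,-0.136,0],[0,0,0,0,0],[0,0,0,0,0]],
])

```text
time_s: 9.28
tcp_pos: [0.583, 0.1456, 0.2549]
ee_rot: [-0.0, 0.847, 0.531, -0.001]
wrist_force: [-0.1, 0.7, -0.7]
gripper_width: 0.0855
```

```bash
python3 - <<'E'
from st import *
g=ctrl.get_state();q=g['ee_rot'];print(g['tcp_pos'],'tooly',2*np.arctan2(q[2],q[1])-np.pi/2)
C=cal('wrist');P=TF([.5853,.1444,-.4546],[[x,y,.179] for x in(-.009,.009) for y in(-.05,.05)])
print((1.5*proj('wrist',np.vstack([P,g['tcp_pos']]),C)).round(0).tolist());snap('wrist','w5.png',s=1.5)
E
```

```text
[0.5829927  0.14559542 0.25492335] tooly -0.45013996427323866
[[369.0, 390.0], [369.0, 192.0], [404.0, 391.0], [409.0, 192.0], [383.0, 367.0]]
```

View pics/w5.png

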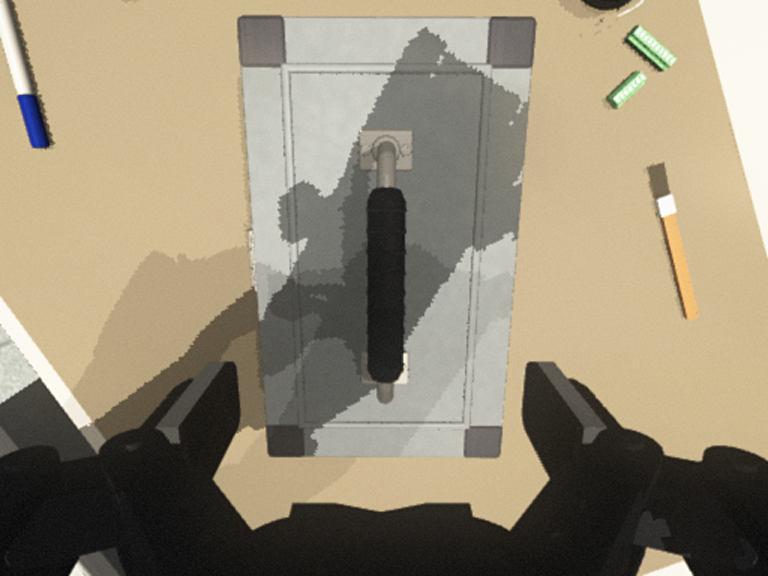

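Call:
jog_arm([
  [[0.36,0.15,-3,0,0],[0,0,-3,0,0],[0,0,-2.6,0,0],[0,0,-2,0,0],[0,0,0,0,0.5],[0,0,0,0,1],[0,0,0,0,1],[0,0,0,0,1]],
], squeeze=60)

```text
time_s: 10.32
tcp_pos: [0.5868, 0.1465, 0.1502]
ee_rot: [-0.001, 0.848, 0.53, -0.0]
wrist_force: [-3.2, 1.4, 2.5]
gripper_width: 0.0172
```

Call:
jog_arm([
  [[0,0,0,0,1],[0,0,0,0,1],[0,0,0,0,1],[0,0,0,0,1]],
])

```text
time_s: 10.82
tcp_pos: [0.5867, 0.1466, 0.1501]
ee_rot: [-0.0, 0.848, 0.53, -0.0]
wrist_force: [-4.4, 1.1, 6.2]
gripper_width: 0.0171
```

```bash
python3 st.py
```

```text
10.825 tcp [0.5867 0.1466 0.1501] box 0.0057 0.0045 F box -4.49 -0.94 6.22 w 0.0171
```

Call:
jog_arm([
  [[0,0,0.3,0,1],[0,0,0.5,0,1],[0,0,0.6,0,1],[0,0,0.6,0,1],[0,0,0,0,1],[0,0,0,0,1]],
], squeeze=85)

```text
time_s: 11.58
tcp_pos: [0.5875, 0.1456, 0.1693]
ee_rot: [0.0, 0.848, 0.53, -0.0]
wrist_force: [0.6, -0.4, -9.1]
gripper_width: 0.0169
```

```bash
python3 - <<'E'
from st import *
print(ctrl.get_state()['ft_torque']);snap('scene','s6.png',(180,150,360,290),4.4);st()
E
```

```text
[ 0.00618411  0.00430619 -0.01329039]
11.625 tcp [0.5874 0.1456 0.1691] box 0.0067 0.004 F box 0.09 -0.48 -7.15 w 0.0168
```

View pics/s6.png

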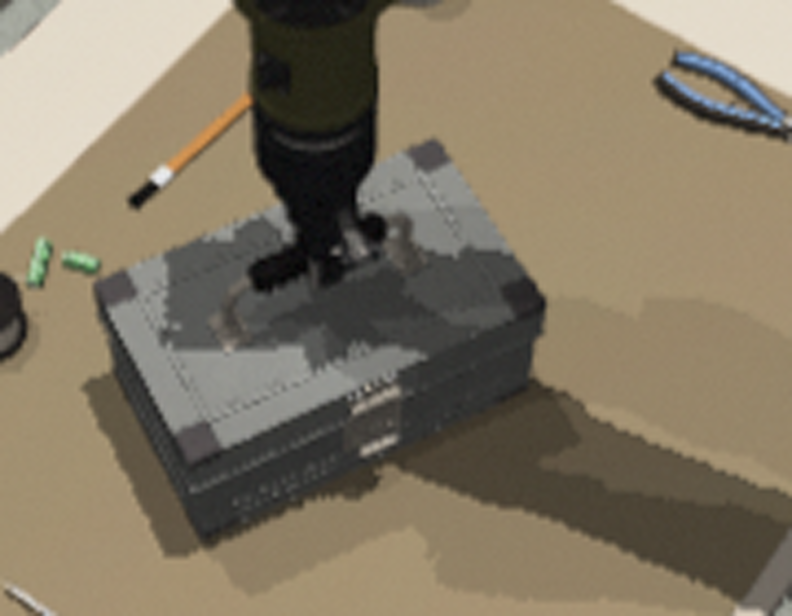

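The box is off the bench with its full weight (about 8 N) on the fingers. It hangs level with the hasp flat and the lid shut, so I'll lift the remaining 8 cm.

Call:
jog_arm([
  [[0,0,0.8,0,1],[0,0,1.2,0,1],[0,0,1.2,0,1],[0,0,1.2,0,1],[0,0,1.2,0,1],[0,0,1.2,0,1],[0,0,0.9,0,1],[0,0,0.4,0,1]],
])

```text
time_s: 12.62
tcp_pos: [0.5879, 0.1459, 0.251]
ee_rot: [0.0, 0.848, 0.53, 0.0]
wrist_force: [-0.0, 1.1, -8.1]
gripper_width: 0.0167
```

Call:
jog_arm([
  [[0,0,0,0,1],[0,0,0,0,1],[0,0,0,0,1],[0,0,0,0,1],[0,0,0,0,1],[0,0,0,0,1],[0,0,0,0,1],[0,0,0,0,1]],
])

```text
time_s: 13.62
tcp_pos: [0.5876, 0.1458, 0.2503]
ee_rot: [0.0, 0.848, 0.53, 0.0]
wrist_force: [0.4, -0.2, -7.8]
gripper_width: 0.0169
```

```bash
python3 - <<'E'
from st import *
print(ctrl.get_state()['ft_torque']);snap('scene','s7.png',(160,120,380,290),3.5);st()
E
```

```text
[ 0.04886452 -0.03180232  0.01682032]
13.675 tcp [0.5876 0.1457 0.2503] box 0.0069 0.0042 F box -0.7 -0.25 -6.63 w 0.0167
```

View pics/s7.png

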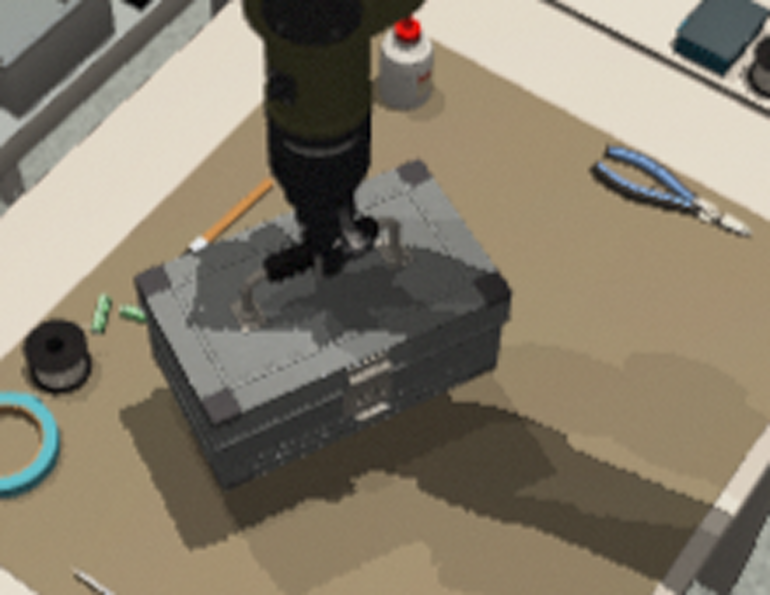

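The box hangs 10 cm up, steady and level, with the hasp home (around (368,390)) and the lid shut. I'm handing it in.

```bash
python3 -c "
from bench import ctrl
print(ctrl.job_done())"
```

```text
the job is handed in; nothing more can be done
None
```

I closed the hasp, then lifted the box by its handle and handed the job in at about 13.7 s with the arm still holding it.

- **Hasp:** I swung it down with the fingertips and pressed until the force levelled off at about 5.6 N. That is more than the clip should need, and the box slid back a few millimetres while I pressed. In the picture afterwards the hasp lay flat on the front with the lug in its window.
- **Lift:** I raised the box about 10 cm from the bench, gripping the handle at 85 N.
- **Last checks:** The box looked level, the lid looked shut and the hasp looked home. The wrist force was about 7–8 N, which matches the box's weight, and the height held steady for the last second. The gripper width stayed at 17 mm, so there was no sign of slipping.
- **Other things on the bench:** The flush cutters, bottle and brush showed no sign of being moved in the last picture; only the tip of the screwdriver was in view. I did not measure their positions.
- **Limits:** I judged hasp closure, lid and level by eye, since the joint angles can't be read directly. The handle position seen by the wrist camera differed from the top-camera estimate by about 3 mm, and I corrected for that before gripping.

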